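# Shut the entrance gate of the classroom observation hive

## Task

The observation hive is about to be carried outside, so shut its bee entrance: with a fingertip on the red post, turn the black locking disc until its slot lines up with the brass gate bar, then push the bar through the slot by its upright thumb plate until it is fully home. It is pushing work, with nothing to grip or lift; leave the loose things around the hive where they are, and move clear of everything when the bar is in.

Things in the scene. Friction and masses are not known exactly. Their poses are not given: they have to be found in the camera images.
- hive: Observation hive, immovable. Origin on the table under the locking disc's pivot; x is the way the gate bar is pushed in (roughly to the robot's right), z up. Wooden floorboard 650 x 170 mm, 20 mm high, x = -200 to 450 mm; on it the gate's aluminium plate (top 24 mm above the table) with two guide rails beside the bar (top 34 mm).
- bridge (a point): Top centre of the low steel bridge that the bar runs under, 42 mm above the table, 41 mm wide, 12 mm along the bar, 50 mm before the disc's pivot.
- case (a point): Top of the glazed hive case's carrying handle, 275 mm above the table, over the middle of the case: 310 x 125 mm over its roof, from 140 to 450 mm past the disc's pivot. Between disc and case lies the wooden entrance block (36 to 155 mm past the pivot, top 45 mm); a clear tube, top 47 mm, leaves it sideways, away from the robot, along the hive's y.
- lock_disc (a joint): Angle of the disc about its upright pivot, rad, anticlockwise from above. The slot is lined up at 0 and equally at 3.14; either will do. Starts 0.6 to 1.57 from the nearer one. Turns -1.6 to 4.74, no spring, friction 0.05 N m (about 2.5 N at the post). Within about 0.15 of lined up the tapered bar draws it straight as it enters; farther off it blocks the bar.
- disc_centre (a point): On the disc's pivot, level with the top of the disc, 40 mm above the table. The disc is flat, 60 mm across, black, with an open-topped straight slot 20 mm wide across its middle with a bright floor; x points along the slot.
- disc_post (a point): Top centre of the disc's red upright post, 10 mm across: it stands 40 to 66 mm above the table, 21.5 mm from the pivot, 90 degrees anticlockwise of the slot's x direction at every angle (on the hive's +y side at joint value 0). Push it sideways to turn the disc.
- gate_bar (a joint): How far the brass gate bar is slid in, m: 0 fully drawn, 0.118 fully home at its stop. Starts at 0 to 0.013, short of the disc. Slides along the hive's x only, cannot be lifted out, no spring, friction about 2 N. Flat bar 16 mm wide, 132 mm long, lying 26 to 36 mm above the table.
- bar_plate (a point): Centre of the outer face of the bar's upright brass thumb plate, the face to push on. The plate stands across the bar's outer end: 30 mm wide, 8 mm thick, 36 to 70 mm above the table; this point is 53 mm above the table. Pushed along the hive's x; 184 mm from the disc's pivot with the bar fully drawn, 66 mm with it home.
- bar_tip (a point): Centre of the bar's nose, 31 mm above the table.
- jar: Loose amber glass jar with white cap, 52 mm across, 68 mm tall, beside the hive. Origin at the middle of its underside.
- cup: Loose small white cup, 62 mm across, 52 mm tall. Origin at the middle of its underside.
- petri_dish: Loose clear dish, 80 mm across, 15 mm tall, with a crumb of comb. Origin at the middle of its underside.
- forceps: Loose steel forceps, 130 mm long along its x, 8 mm high, lying flat on the floorboard beside the gate (top 28 mm above the table). Origin at its middle, underside.
- hive_tool: Loose flat yellow hive tool, 215 mm long along its x, 5 mm thick, flat on the table past the bar's outer end of the floorboard, across the bar's line. Origin near its middle, on the table.
- magnifier: Loose hand lens, rim 60 mm across, 9 mm high, black handle along its -x to 115 mm. Origin under the lens.
- comb_piece: Loose piece of honeycomb, about 86 x 66 mm, 24 mm high. Origin at the middle of its underside.

How it is judged:
By the outcome, as a careful person would: the job done as asked, in the order asked, and still so for the second after the job is handed in, with the robot touching nothing.
It also fails if it takes over 51 s, if anything falls off the work surface, if the arm or the gripper's body presses on something with over 40 N, if the wrist force passes 120 N, or if a joint passes its speed limit or range.

## Robot

A 6-joint arm with a two-finger parallel gripper is mounted at the origin on the work surface. World frame = base frame: x ahead of the robot, y to its left, z up, the work surface at z = 0. Lengths are in m, angles in degrees, forces in N, time in s.
With the tool pointing down it reaches from about 0.375 to 0.9 m from the base axis. Payload 3.1 kg.
Tool frame: the origin (TCP) lies on the centre line of the jaws, within the pads' length; the fingertips stand 17 mm ahead of it and the grasp point (between the pads) lies 2 mm behind it; y points along the fingers, x is the direction in which the jaws open and shut, and the axes are right-handed (so a half turn about y gives the same grasp; the last joint's range is limited). The gripper opens to 87 mm and grips with 3 to 60 N. Pads are 19 mm wide; open, the fingers measure 117 mm over their backs; the gripper's body (75 mm by 190 mm) begins 51 mm behind the grasp point.
Start: joints at [-77.149, 30.224, 82.088, -0, 67.689, -10.227], TCP at [0.245, -0.575, 0.24] pointing down, gripper open.
Joint ranges: [-176.69, 176.69], [-43.24, 126.21], [12.49, 139.97], [-82, 262], [0, 151.66], [-163.58, 163.58]. Speed limits (degrees/s): [159.86, 159.86, 180, 180, 180, 180].

## Interface

Orientations are given as a 3x3 rotation matrix whose columns are the frame's x, y, z axes.
In Python, from rig import read_state, capture, camera_info, hand_in, trace, tip_of gives the robot as it stands.
- The arm moves only by the tool jog_arm, never from a script. Its argument "steps" is a list of rows, each an object with "fingers": the opening in per cent of the stroke, from 0 (shut) to 100 (fully open); "delta_pos": the shift along the world's x, y, z in mm, a list of three; "turn": the turn about the world's z in degrees. A call has 1 to 20 rows; each row is the pose to reach, as a shift and turn from the pose commanded when the call began; what a row does not reach only later rows make up. A row lasts 1/12 s, in which the tool goes at most 41.7 mm and 7.16 degrees, less where a joint would pass 70% of its speed; a pose out of reach is approached as far as the arm can. A call with a gripper value outside its range is refused whole. The fingers move at their own pace and stop on an object; the grip force is fixed at half the most. Time passes only in rows, so rows that repeat a pose let the fingers close. It gives the time, the measured TCP pose, the force and the opening at its end, in the units of the state.
- read_state(): the state, without advancing time (a new reading comes with each control period).
- capture(name): name is "scene" or "top"; returns the picture (480x640x3 uint8, red, green, blue); there is no depth.
- camera_info(name): a dict with "fov_y" (degrees; the focal length in pixels is half the picture's height over the tangent of half this angle, whatever the lens; pixels are square), "cx", "cy" (the principal point, pixels), "k1" (the pictures are not rectified: a ray, as slopes to the right and down, at radius r is drawn at 1 + k1 r^2 times it, then the intrinsics apply), "view" (4x4, takes a point from world to camera coordinates). Camera axes: x right, y down, z forward; pixel columns grow to the right and rows downward; lengths in m; the calibration is good to about 2 mm. A picture is of the moment at which its call begins. camera_info takes no time and is no camera call.
- hand_in(): hands the job in, once; it reports no verdict.
Trained networks look in the newest picture that a camera, given by its name, has taken for a name from the list of things; names that differ only in an ending like _2 or _b are one class to them, and where a whole thing is asked for, a point or a joint stands for the part that bears it (a point fixed in the world has none). Each returns a list of dicts, best first, with "confidence" (0 to 1); they miss things now and then, are a little off and sometimes report something else, mostly with a low value. They report only what shows in the picture. A call takes as long as a camera call.
- trace(target, camera): "mask" (480x640 bool, what is visible of it).
- tip_of(target, camera): "position" ([x, y, z] in m, in world coordinates, good to about 4 mm: a listed point, or the origin of a listed thing).
The state is a dict: "time_s": time; "joint_positions": joint angles; "qvel": joint speeds; "tau": joint torques, N m; "position": TCP position; "tcp_rot": TCP orientation; "force": force on the tool from outside, world axes, zero at the start; "moment": the same for the moment, N m; "opening": opening from 0.0 (shut) to 1.0 (fully open).
Only numpy, scipy, OpenCV 4.12 (cv2) and the standard library are available. Lean on these libraries where they do the work, as an engineer would, in place of code of your own. Each camera call takes 0.05 s, during which the arm holds its last target.

## Working session

There is one attempt and no reset: what is moved stays moved. The work goes in short steps, Python scripts to look and compute and a tool call to move; the robot and the scene stay as the last step left them, time stands still between calls to the robot, and variables do not carry over. Pictures are saved under pics/ and viewed, and the job is handed in when it is done.

Besides the shell and the picture viewer there is one more tool, called in YAML: its name, and indented under it one key for each argument. jog_arm: Moves the arm, as the interface text tells. Its arguments: {"type":"object","properties":{"steps":{"type":"array","items":{"type":"object","properties":{"fingers":{"type":"number"},"delta_pos":{"type":"array","items":{"type":"number"}},"turn":{"type":"number"}}}}},"required":["steps"]}

```bash
mkdir -p pics; ls; python3 - <<'E'
from rig import *
import cv2,numpy as np
s=read_state();print(s['time_s'],s['position'],s['tcp_rot'],s['opening'])
for c in ['scene','top']:
    im=capture(c);cv2.imwrite(f'pics/{c}0.png',im[:,:,::-1])
    i=camera_info(c);print(c,i)
    for t in ['disc_centre','disc_post','bar_plate','bar_tip','bridge','hive','case']:
        print(t,[(np.round(d['position'],4).tolist(),round(d['confidence'],2)) for d in tip_of(t,c)][:3])
print(read_state()['time_s'])
E
```

```text
pics
0.0 [ 0.24487707 -0.57426941  0.23856128] [[ 3.91981510e-01 -4.61538122e-04  9.19972979e-01]
 [-9.19970605e-01  2.13015870e-03  3.91981567e-01]
 [-2.14060288e-03 -9.99997625e-01  4.10381318e-04]] 1.0025379569084594
scene {'fov_y': 44.18005654303621, 'cx': 318.64273338376955, 'cy': 238.85109378273515, 'k1': -0.1506819175877774, 'view': array([[ 0.14792032,  0.98884589,  0.01741814, -0.14786016],
       [ 0.5649592 , -0.07002989, -0.82214166, -0.17919743],
       [-0.81175161,  0.131452  , -0.56901643,  1.76759149],
       [ 0.        ,  0.        ,  0.        ,  1.        ]])}
disc_centre [([0.5848, -0.0016, 0.0414], 0.56)]
disc_post [([0.5698, 0.0159, 0.0651], 0.89)]
bar_plate [([0.6194, 0.1767, 0.0506], 0.82)]
bar_tip [([0.5915, 0.0434, 0.0347], 0.86)]
bridge [([0.5931, 0.0492, 0.0402], 0.63)]
hive [([0.5881, 0.0034, -0.0048], 0.77)]
case [([0.5215, -0.2937, 0.2753], 0.9)]
top {'fov_y': 55.5030730464505, 'cx': 317.2184746146013, 'cy': 237.38315642264948, 'k1': 0.030154326683339422, 'view': array([[ 2.32276999e-02, -9.99730199e-01,  5.98594559e-05,
         6.43823669e-02],
       [-9.97709333e-01, -2.31845523e-02, -6.35496939e-02,
         6.12586549e-01],
       [ 6.35339359e-02,  1.41639088e-03, -9.97978674e-01,
         1.12044929e+00],
       [ 0.00000000e+00,  0.00000000e+00,  0.00000000e+00,
         1.00000000e+00]])}
disc_centre [([0.5814, -0.0055, 0.0425], 0.96)]
disc_post [([0.5672, 0.0191, 0.0647], 0.88)]
bar_plate [([0.6183, 0.1765, 0.048], 0.94)]
bar_tip [([0.5895, 0.0476, 0.0339], 0.81)]
bridge [([0.596, 0.0478, 0.0413], 0.77)]
hive [([0.5831, -0.0045, 0.0013], 0.97), ([0.7405, -0.0028, 0.0006], 0.62)]
case [([0.5247, -0.2912, 0.273], 0.77), ([0.5501, 0.1298, 0.0182], 0.62), ([0.7431, 0.093, -0.0018], 0.53)]
0.8
```

View pics/scene0.png

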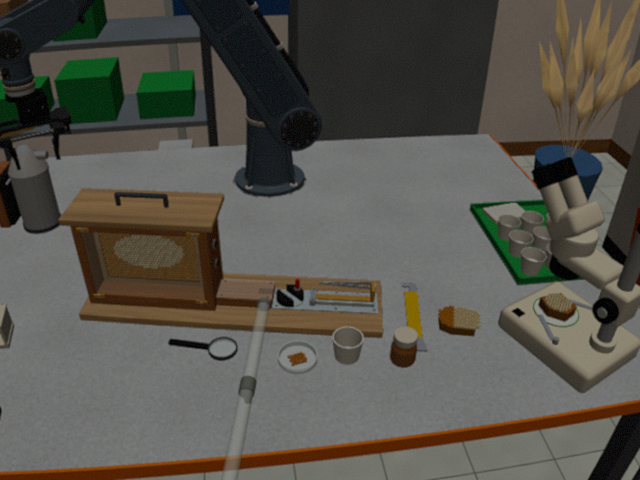

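View pics/top0.png

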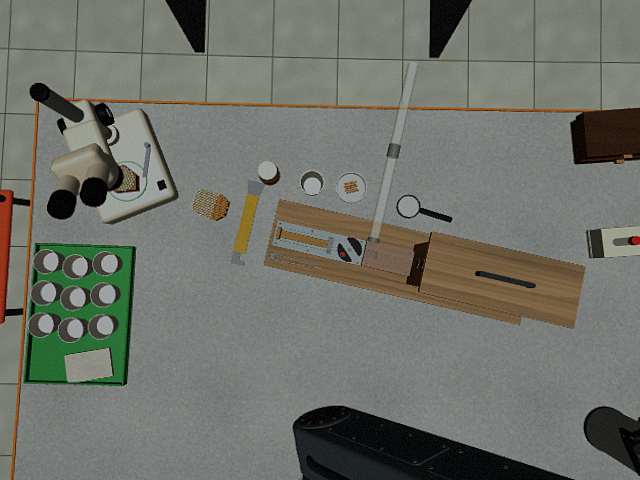

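```bash
python3 - <<'E'
import cv2
a=cv2.imread('pics/top0.png')[190:310,170:420];cv2.imwrite('pics/topc.png',cv2.resize(a,None,fx=3.2,fy=3.2,interpolation=2))
E
```

```text
(no output)
```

View pics/topc.png

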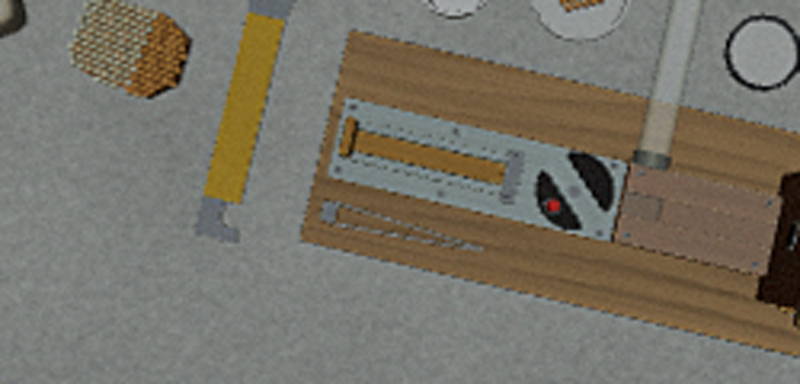

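The hive's x axis runs about (-0.20, -0.98) in world. The post is on the near side, bridge-ward, so the disc is about 45° short of its 3.14 alignment. I'll refine this before moving.

```bash
cat > h.py <<'E'
import numpy as np,cv2
from rig import *
def K(c):
    i=camera_info(c);f=240/np.tan(np.radians(i['fov_y']/2));return i,f
def proj(p,c):
    i,f=K(c);q=(i['view']@np.r_[p,1])[:3];s=q[:2]/q[2];s=s*(1+i['k1']*(s@s));return s*f+[i['cx'],i['cy']]
def ray(px,c):
    i,f=K(c);d=(np.array(px)-[i['cx'],i['cy']])/f;s=d.copy()
    for _ in range(20): s=d/(1+i['k1']*(s@s))
    R=i['view'][:3,:3];return -R.T@i['view'][:3,3],R.T@np.r_[s,1]
def atz(px,c,z):
    o,d=ray(px,c);return o+d*(z-o[2])/d[2]
def red(im,lo=None):
    h=cv2.cvtColor(im,cv2.COLOR_RGB2HSV)
    return (((h[...,0]<6)|(h[...,0]>174))&(h[...,1]>170)&(h[...,2]>70))
E
python3 - <<'E'
from h import *
C=np.array([.583,-.0035,.04])
for c in ['top','scene']:
    im=cv2.imread(f'pics/{c}0.png')[:,:,::-1].copy()
    m=red(im);u=proj(C,c).astype(int)
    mm=np.zeros_like(m);mm[u[1]-25:u[1]+25,u[0]-25:u[0]+25]=1
    v,uu=np.nonzero(m&mm);print(c,len(v),uu.mean(),v.mean(),v.min(),v.max(),atz((uu.mean(),v.mean()),c,.066),atz((uu.mean(),v.mean()),c,.053))
    a=im[u[1]-40:u[1]+40,u[0]-50:u[0]+50][:,:,::-1];cv2.imwrite(f'pics/{c}_disc.png',cv2.resize(a,None,fx=7,fy=7,interpolation=2)); print(u)
# hive fit from points (world) of both cams
P={'disc':([0,0],[[.5848,-.0016],[.5814,-.0055]]),'bridge':([-.05,0],[[.5931,.0492],[.596,.0478]]),'case':([.295,0],[[.5215,-.2937],[.5247,-.2912]])}
from scipy.optimize import least_squares
def f(q):
    a,x,y,s=q;R=np.array([[np.cos(a),-np.sin(a)],[np.sin(a),np.cos(a)]]);r=[]
    for k,(h,ws) in P.items():
        for w in ws:r+=list(R@h+[x,y]-w)
    for w in [[.6194,.1767],[.6183,.1765]]: r+=list(R@[s-.184,0]+[x,y]-w)
    return r
o=least_squares(f,[-1.77,.583,-.003,0]);print(o.x,np.degrees(o.x[0]),np.round(o.fun*1000,1))
E
```

```text
top 11 342.6363636363636 253.9090909090909 253 255 [0.56979176 0.01684925 0.066     ] [0.57016457 0.01613282 0.053     ]
[350 249]
scene 11 297.1818181818182 280.45454545454544 279 283 [0.57314167 0.01608904 0.066     ] [0.55703856 0.01796587 0.053     ]
[288 293]
[-1.77326571e+00  5.83037795e-01 -2.43972173e-03  1.41608654e-03] -101.6006413352449 [-1.8 -0.8  1.6  3.1 -0.  -2.7 -2.9 -1.3  2.2  2.3 -1.  -0.2  0.4 -0.3
  1.5 -0.1]
```

View pics/top_disc.png

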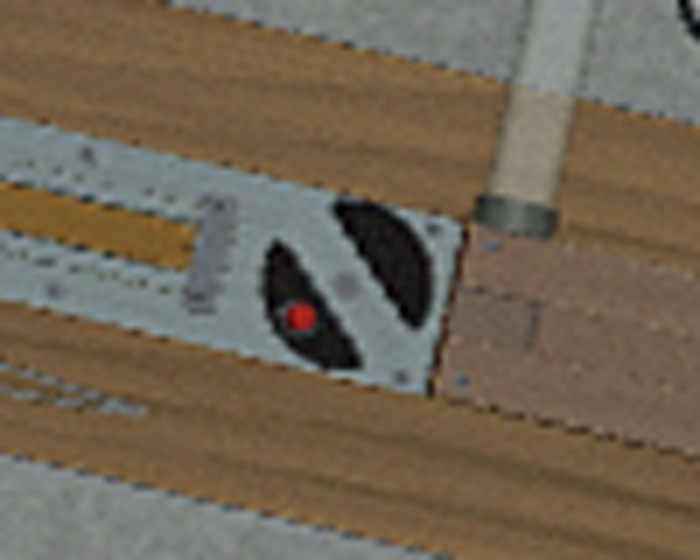

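View pics/scene_disc.png

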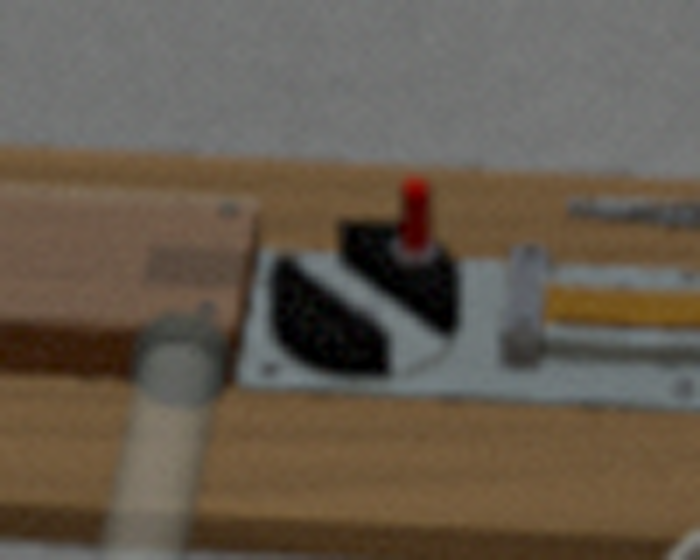

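```bash
python3 - <<'E'
from h import *
print('pivot',atz((349.1,249.5),'top',.028))
a=np.radians(-101.6);ex=np.array([np.cos(a),np.sin(a)]);ey=np.array([-ex[1],ex[0]])
O=np.array([.583,-.0028]);print('ex,ey',ex,ey)
for n,p in dict(post=[.5700,.0167],pad=[.6188,.1766]).items():
    d=np.array(p)-O;print(n,d@ex*1e3,d@ey*1e3,np.degrees(np.arctan2(d@ey,d@ex)))
t=read_state()['position'][:2]
for n,(x,y) in dict(approach=(-45,-19),contact=(-28,-19),end=(-14.5,-19),plate_app=(-225,0)).items():
    w=O+(x*ex+y*ey)/1e3;print(n,w,(w-t)*1e3)
for n in ['hive_tool','forceps']:
  for c in ['top','scene']:
    print(n,c,[(np.round(d['position'],3),d['confidence']) for d in tip_of(n,c)[:1]])
E
```

```text
pivot [ 0.58216557 -0.00102626  0.028     ]
ex,ey [-0.20107792 -0.97957525] [ 0.97957525 -0.20107792]
post -16.487704392289668 -16.65549770713779 -134.7099324740202
pad -182.93438935514786 -1.0045851179294571 -179.68536310180707
approach [0.57343658 0.04510137] [328.39452606 620.07145942]
contact [0.57001825 0.02844859] [324.9762014  603.41868017]
end [0.5673037  0.01522432] [322.26164946 590.1944143 ]
plate_app [0.62824253 0.21760443] [383.20048161 792.57452384]
hive_tool top []
hive_tool scene [(array([0.646, 0.261, 0.002]), 0.94)]
forceps top [(array([0.55 , 0.128, 0.018]), 0.61)]
forceps scene [(array([ 0.693, -0.15 ,  0.003]), 0.69)]
```

jog_arm:
  steps:
    - {"delta_pos": [0,0,40],"turn": 0,"fingers": 0}
    - {"delta_pos": [0,0,80],"turn": 0,"fingers": 0}
    - {"delta_pos": [0,0,120],"turn": 0,"fingers": 0}
    - {"delta_pos": [0,0,155],"turn": 0,"fingers": 0}
    - {"delta_pos": [18,34,160],"turn": 5,"fingers": 0}
    - {"delta_pos": [36,68,160],"turn": 10,"fingers": 0}
    - {"delta_pos": [54,102,160],"turn": 15,"fingers": 0}
    - {"delta_pos": [72,136,160],"turn": 20,"fingers": 0}
    - {"delta_pos": [90,170,160],"turn": 25,"fingers": 0}
    - {"delta_pos": [108,204,160],"turn": 30,"fingers": 0}
    - {"delta_pos": [126,238,160],"turn": 35,"fingers": 0}
    - {"delta_pos": [144,272,160],"turn": 40,"fingers": 0}
    - {"delta_pos": [162,306,160],"turn": 45,"fingers": 0}
    - {"delta_pos": [180,340,160],"turn": 50,"fingers": 0}
    - {"delta_pos": [198,374,160],"turn": 55.3,"fingers": 0}
    - {"delta_pos": [216,408,160],"turn": 55.3,"fingers": 0}
    - {"delta_pos": [234,442,160],"turn": 55.3,"fingers": 0}
    - {"delta_pos": [252,476,160],"turn": 55.3,"fingers": 0}
    - {"delta_pos": [270,510,160],"turn": 55.3,"fingers": 0}
    - {"delta_pos": [288,544,160],"turn": 55.3,"fingers": 0}

```text
time_s: 2.67
position: [0.5335, -0.029, 0.3998]
tcp_rot: [[0.98, 0.0, 0.201], [-0.201, -0.0, 0.98], [0.001, -1.0, -0.0]]
force: [-0.6, -1.1, -0.7]
opening: 0.008
```

jog_arm:
  steps:
    - {"delta_pos": [20,38,0],"fingers": 0,"turn": 0}
    - {"delta_pos": [40,76,0],"fingers": 0,"turn": 0}
    - {"delta_pos": [40,76,-35],"fingers": 0,"turn": 0}
    - {"delta_pos": [40,76,-70],"fingers": 0,"turn": 0}
    - {"delta_pos": [40,76,-105],"fingers": 0,"turn": 0}
    - {"delta_pos": [40,76,-140],"fingers": 0,"turn": 0}
    - {"delta_pos": [40,76,-175],"fingers": 0,"turn": 0}
    - {"delta_pos": [40,76,-210],"fingers": 0,"turn": 0}
    - {"delta_pos": [40,76,-245],"fingers": 0,"turn": 0}
    - {"delta_pos": [40,76,-275],"fingers": 0,"turn": 0}
    - {"delta_pos": [40,76,-300],"fingers": 0,"turn": 0}
    - {"delta_pos": [40,76,-300],"fingers": 0,"turn": 0}

```text
time_s: 3.67
position: [0.5694, 0.0453, 0.0947]
tcp_rot: [[0.979, -0.011, 0.202], [-0.202, 0.001, 0.979], [-0.011, -1.0, -0.001]]
force: [-0.2, 1.1, -1.1]
opening: 0.005
```

```bash
python3 - <<'E'
from h import *
print(read_state()['position'])
for c in ['scene','top']:
    im=capture(c); u=proj([.575,.02,.05],c).astype(int)
    a=im[u[1]-45:u[1]+30,u[0]-60:u[0]+40][:,:,::-1];cv2.imwrite(f'pics/{c}1.png',cv2.resize(a,None,fx=6,fy=6,interpolation=2))
E
```

```text
[0.56935835 0.04532733 0.09470729]
```

View pics/scene1.png

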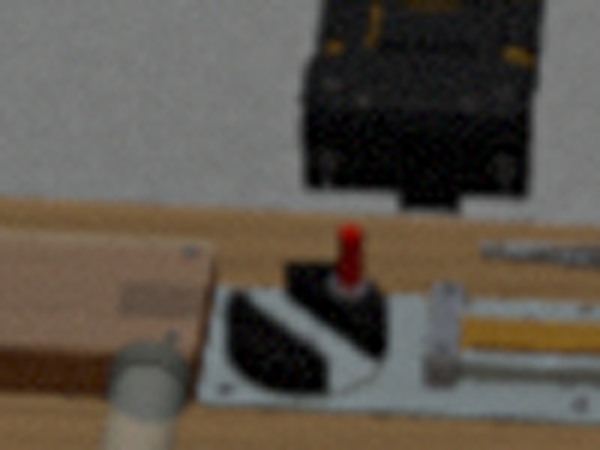

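View pics/top1.png

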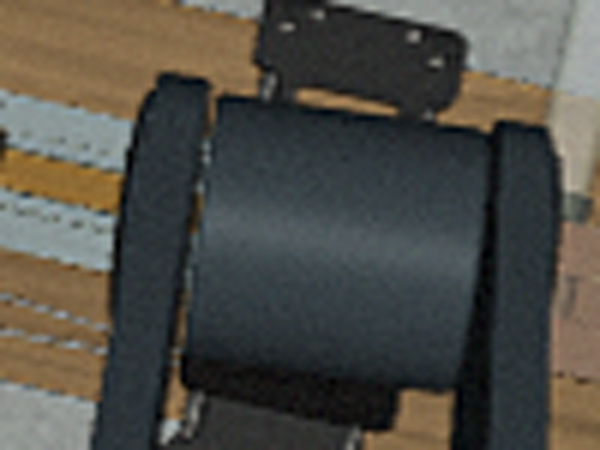

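jog_arm:
  steps:
    - {"delta_pos": [2,0,-12],"fingers": 0,"turn": 0}
    - {"delta_pos": [2,0,-24],"fingers": 0,"turn": 0}
    - {"delta_pos": [2,0,-26],"fingers": 0,"turn": 0}
    - {"delta_pos": [2,0,-26],"fingers": 0,"turn": 0}
    - {"delta_pos": [2,0,-26],"fingers": 0,"turn": 0}

```text
time_s: 4.18
position: [0.5752, 0.045, 0.0738]
tcp_rot: [[0.979, 0.0, 0.201], [-0.201, -0.0, 0.979], [0.0, -1.0, 0.0]]
force: [0.6, -0.3, -0.4]
opening: 0.005
```

jog_arm:
  steps:
    - {"delta_pos": [0,0,-4],"fingers": 0,"turn": 0}
    - {"delta_pos": [-1,-5,-4],"fingers": 0,"turn": 0}
    - {"delta_pos": [-2,-10,-4],"fingers": 0,"turn": 0}
    - {"delta_pos": [-2.6,-13,-4],"fingers": 0,"turn": 0}
    - {"delta_pos": [-3.2,-16,-4],"fingers": 0,"turn": 0}
    - {"delta_pos": [-3.8,-19,-4],"fingers": 0,"turn": 0}
    - {"delta_pos": [-4.5,-22,-4],"fingers": 0,"turn": 0}
    - {"delta_pos": [-5.1,-25,-4],"fingers": 0,"turn": 0}
    - {"delta_pos": [-5.7,-28,-4],"fingers": 0,"turn": 0}
    - {"delta_pos": [-5.7,-28,-4],"fingers": 0,"turn": 0}
    - {"delta_pos": [-5.7,-28,-4],"fingers": 0,"turn": 0}

```text
time_s: 5.1
position: [0.5662, 0.0181, 0.069]
tcp_rot: [[0.979, -0.007, 0.203], [-0.203, 0.003, 0.979], [-0.007, -1.0, 0.001]]
force: [-3.6, 3.5, 0.7]
opening: 0.004
```

```bash
python3 - <<'E'
from h import *
print(read_state()['position'])
for c in ['scene']:
    im=capture(c); u=proj([.575,.02,.05],c).astype(int)
    a=im[u[1]-45:u[1]+30,u[0]-60:u[0]+40][:,:,::-1];cv2.imwrite(f'pics/{c}2.png',cv2.resize(a,None,fx=6,fy=6,interpolation=2))
E
```

```text
[0.56619742 0.01813315 0.06903844]
```

View pics/scene2.png

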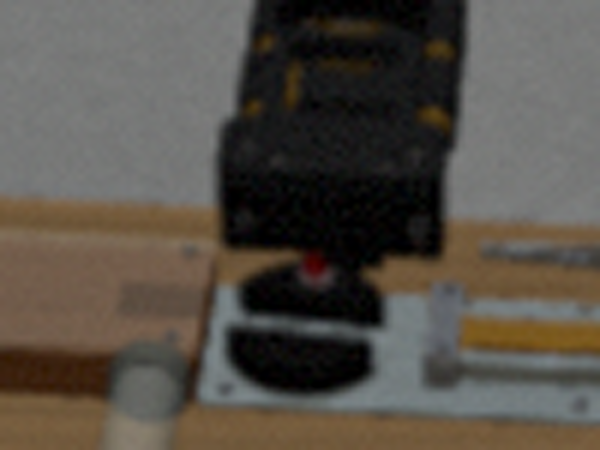

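jog_arm:
  steps:
    - {"delta_pos": [2,10,0],"fingers": 0,"turn": 0}
    - {"delta_pos": [2,12,30],"fingers": 0,"turn": 0}
    - {"delta_pos": [2,12,70],"fingers": 0,"turn": 0}
    - {"delta_pos": [10,40,100],"fingers": 0,"turn": 0}
    - {"delta_pos": [20,75,120],"fingers": 0,"turn": 0}
    - {"delta_pos": [30,110,120],"fingers": 0,"turn": 0}
    - {"delta_pos": [40,145,120],"fingers": 0,"turn": 0}
    - {"delta_pos": [50,180,120],"fingers": 0,"turn": 0}
    - {"delta_pos": [58,200,120],"fingers": 0,"turn": 0}
    - {"delta_pos": [58,200,120],"fingers": 0,"turn": 0}
    - {"delta_pos": [58,200,120],"fingers": 0,"turn": 0}

```text
time_s: 6.07
position: [0.6275, 0.2185, 0.1895]
tcp_rot: [[0.98, 0.001, 0.199], [-0.199, -0.0, 0.98], [0.001, -1.0, -0.0]]
force: [0.2, -0.5, -0.3]
opening: 0.003
```

```bash
python3 - <<'E'
from h import *
print(read_state()['position'])
for c in ['scene','top']:
    im=capture(c); u=proj([.585,.02,.04],c).astype(int)
    a=im[u[1]-35:u[1]+35,u[0]-60:u[0]+40][:,:,::-1];cv2.imwrite(f'pics/{c}3.png',cv2.resize(a,None,fx=7,fy=7,interpolation=2))
    cv2.imwrite(f'pics/{c}3f.png',im[:,:,::-1])
    for t in ['disc_centre','disc_post']:
        print(c,t,[(np.round(d['position'],4).tolist(),round(d['confidence'],2)) for d in tip_of(t,c)][:1])
    m=red(im);u=proj([.575,0,.05],c).astype(int)
    mm=np.zeros_like(m);mm[u[1]-20:u[1]+20,u[0]-20:u[0]+20]=1
    v,uu=np.nonzero(m&mm);print(len(v),atz((uu.mean(),v.mean()),c,.066))
E
```

```text
[0.62751063 0.21845567 0.1894828 ]
scene disc_centre [([0.5814, -0.0001, 0.042], 0.78)]
scene disc_post [([0.5595, 0.0007, 0.0669], 0.71)]
16 [0.57126429 0.00336998 0.066     ]
top disc_centre [([0.5797, -0.0067, 0.0425], 0.88)]
top disc_post [([0.5581, 0.0063, 0.0615], 0.95)]
12 [0.56148658 0.0050641  0.066     ]
```

View pics/scene3.png

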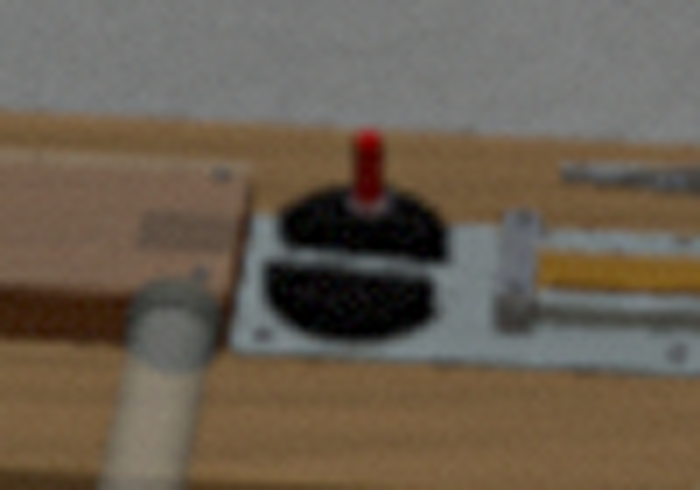

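View pics/top3.png

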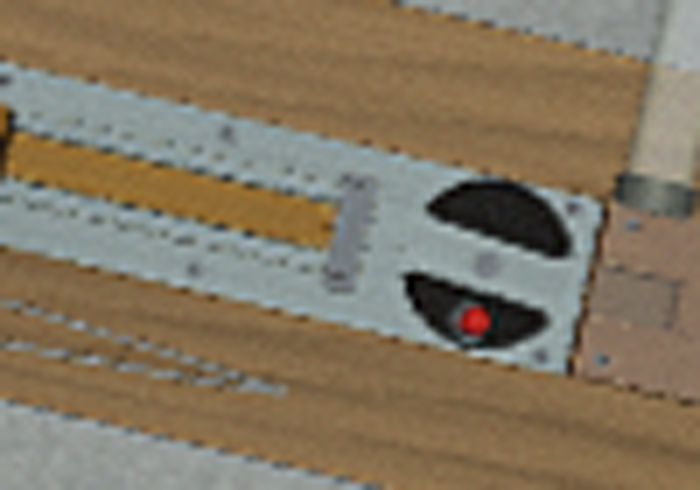

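View pics/scene3f.png

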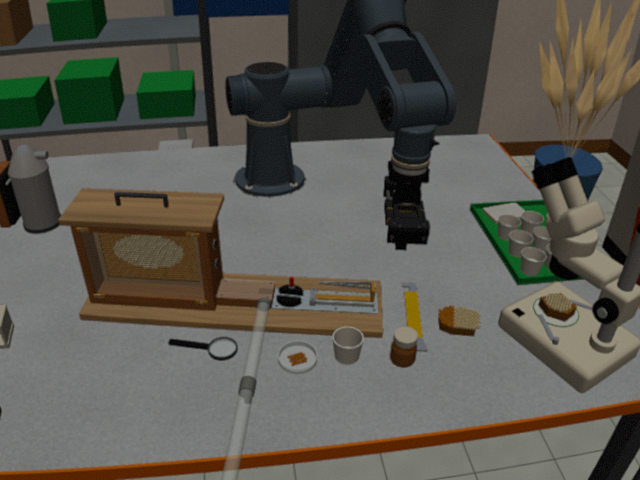

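```bash
python3 - <<'E'
from h import *
im=cv2.imread('pics/top3f.png')
u=proj([.583,-.002,.04],'top')
R=60
g=im.max(axis=2).astype(float);m=(g<55)
Y,X=np.mgrid[:480,:640];m&=np.hypot(X-u[0],Y-u[1])<22
n,l,st,ce=cv2.connectedComponentsWithStats(m.astype(np.uint8))
for k in range(1,n):
    if st[k,4]<30: continue
    pts=np.argwhere(l==k)[:,::-1].astype(float)
    W=np.array([atz(p,'top',.04)[:2] for p in pts]);
    c=np.cov(W.T);w,v=np.linalg.eigh(c);d=v[:,1];print(st[k,4],W.mean(0),np.degrees(np.arctan2(d[1],d[0]))%180)
# bar: brass mask
h=cv2.cvtColor(im,cv2.COLOR_BGR2HSV);b=(h[...,0]>12)&(h[...,0]<24)&(h[...,1]>170)&(h[...,2]>90)
u=proj([.60,.1,.036],'top');b&=(abs(X-u[0])<30)&(abs(Y-u[1])<25)
W=np.array([atz(p,'top',.036)[:2] for p in np.argwhere(b)[:,::-1].astype(float)]);w,v=np.linalg.eigh(np.cov(W.T));d=v[:,1];print(len(W),W.mean(0),np.degrees(np.arctan2(d[1],d[0]))%180,w)
E
```

```text
130 [ 0.59928784 -0.0056544 ] 72.7641570999718
95 [0.56561726 0.0049287 ] 74.20516152104095
57 [0.60866679 0.11747492] 76.25112527065913 [3.40862012e-05 1.51702725e-03]
```

jog_arm:
  steps:
    - {"delta_pos": [-8,-30,0],"fingers": 0,"turn": 0}
    - {"delta_pos": [-18,-65,0],"fingers": 0,"turn": 0}
    - {"delta_pos": [-28,-100,0],"fingers": 0,"turn": 0}
    - {"delta_pos": [-38,-135,0],"fingers": 0,"turn": 0}
    - {"delta_pos": [-48,-165,0],"fingers": 0,"turn": 0}
    - {"delta_pos": [-55,-186,0],"fingers": 0,"turn": 0}
    - {"delta_pos": [-55,-186,-35],"fingers": 0,"turn": 0}
    - {"delta_pos": [-55,-186,-70],"fingers": 0,"turn": 0}
    - {"delta_pos": [-55,-186,-100],"fingers": 0,"turn": 0}
    - {"delta_pos": [-55,-186,-120],"fingers": 0,"turn": 0}
    - {"delta_pos": [-55,-186,-120],"fingers": 0,"turn": 0}
    - {"delta_pos": [-56,-191,-120],"fingers": 0,"turn": 0}
    - {"delta_pos": [-57,-196,-120],"fingers": 0,"turn": 0}
    - {"delta_pos": [-58,-199,-120],"fingers": 0,"turn": 0}
    - {"delta_pos": [-58.5,-202,-120],"fingers": 0,"turn": 0}
    - {"delta_pos": [-58.5,-202,-120],"fingers": 0,"turn": 0}
    - {"delta_pos": [-58.5,-202,-120],"fingers": 0,"turn": 0}
    - {"delta_pos": [-58.5,-202,-120],"fingers": 0,"turn": 0}

```text
time_s: 7.87
position: [0.5693, 0.0147, 0.0703]
tcp_rot: [[0.98, 0.001, 0.201], [-0.201, -0.001, 0.98], [0.002, -1.0, -0.0]]
force: [0.2, 1.4, -0.2]
opening: 0.003
```

jog_arm:
  steps:
    - {"delta_pos": [2,10,0],"fingers": 0,"turn": 0}
    - {"delta_pos": [2,12,30],"fingers": 0,"turn": 0}
    - {"delta_pos": [2,12,70],"fingers": 0,"turn": 0}
    - {"delta_pos": [10,40,100],"fingers": 0,"turn": 0}
    - {"delta_pos": [20,75,120],"fingers": 0,"turn": 0}
    - {"delta_pos": [30,110,120],"fingers": 0,"turn": 0}
    - {"delta_pos": [40,145,120],"fingers": 0,"turn": 0}
    - {"delta_pos": [50,180,120],"fingers": 0,"turn": 0}
    - {"delta_pos": [58,202,120],"fingers": 0,"turn": 0}
    - {"delta_pos": [58,202,120],"fingers": 0,"turn": 0}
    - {"delta_pos": [58,202,120],"fingers": 0,"turn": 0}

```text
time_s: 8.78
position: [0.6264, 0.2191, 0.1892]
tcp_rot: [[0.98, -0.0, 0.198], [-0.198, -0.001, 0.98], [-0.0, -1.0, -0.001]]
force: [0.2, -1.5, -0.8]
opening: 0.006
```

```bash
python3 - <<'E'
from h import *
print(read_state()['position'])
for c in ['top']:
    im=capture(c); u=proj([.595,.05,.04],c).astype(int)
    a=im[u[1]-35:u[1]+35,u[0]-60:u[0]+40][:,:,::-1];cv2.imwrite(f'pics/{c}4.png',cv2.resize(a,None,fx=7,fy=7,interpolation=2))
    m=red(im);u=proj([.575,0,.05],c).astype(int)
    mm=np.zeros_like(m);mm[u[1]-20:u[1]+20,u[0]-20:u[0]+20]=1
    v,uu=np.nonzero(m&mm);print(len(v),atz((uu.mean(),v.mean()),c,.066))
    g=im.max(axis=2);m=(g<55)
    u=proj([.583,-.002,.04],'top')
    Y,X=np.mgrid[:480,:640];m&=np.hypot(X-u[0],Y-u[1])<22
    n,l,st,ce=cv2.connectedComponentsWithStats(m.astype(np.uint8))
    for k in range(1,n):
        if st[k,4]<30: continue
        W=np.array([atz(p,'top',.04)[:2] for p in np.argwhere(l==k)[:,::-1].astype(float)])
        w,v=np.linalg.eigh(np.cov(W.T));d=v[:,1];print(st[k,4],W.mean(0),np.degrees(np.arctan2(d[1],d[0]))%180)
E
```

```text
[0.62641644 0.21907713 0.1892113 ]
13 [0.5609407  0.00091833 0.066     ]
127 [ 0.60022199 -0.0019203 ] 85.48024185143703
99 [0.56472914 0.00175998] 83.99569217780824
```

View pics/top4.png

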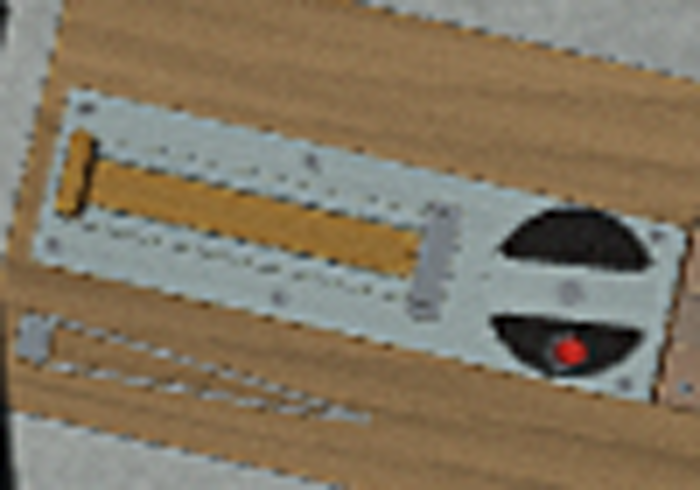

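jog_arm:
  steps:
    - {"delta_pos": [-10,-35,0],"fingers": 0,"turn": 0}
    - {"delta_pos": [-20,-70,0],"fingers": 0,"turn": 0}
    - {"delta_pos": [-30,-105,0],"fingers": 0,"turn": 0}
    - {"delta_pos": [-40,-140,0],"fingers": 0,"turn": 0}
    - {"delta_pos": [-50,-175,0],"fingers": 0,"turn": 0}
    - {"delta_pos": [-60,-210,0],"fingers": 0,"turn": 0}
    - {"delta_pos": [-66,-235,0],"fingers": 0,"turn": 0}
    - {"delta_pos": [-68,-243,-10],"fingers": 0,"turn": 0}
    - {"delta_pos": [-68,-243,-30],"fingers": 0,"turn": 0}
    - {"delta_pos": [-68,-243,-60],"fingers": 0,"turn": 0}
    - {"delta_pos": [-68,-243,-90],"fingers": 0,"turn": 0}
    - {"delta_pos": [-68,-243,-110],"fingers": 0,"turn": 0}
    - {"delta_pos": [-68,-243,-120],"fingers": 0,"turn": 0}
    - {"delta_pos": [-68,-243,-120],"fingers": 0,"turn": 0}
    - {"delta_pos": [-67.4,-240,-120],"fingers": 0,"turn": 0}
    - {"delta_pos": [-66.6,-236,-120],"fingers": 0,"turn": 0}
    - {"delta_pos": [-66,-232,-120],"fingers": 0,"turn": 0}
    - {"delta_pos": [-65.4,-230,-120],"fingers": 0,"turn": 0}
    - {"delta_pos": [-65,-228,-120],"fingers": 0,"turn": 0}
    - {"delta_pos": [-65,-228,-120],"fingers": 0,"turn": 0}

```text
time_s: 10.5
position: [0.562, -0.0106, 0.0704]
tcp_rot: [[0.98, 0.001, 0.201], [-0.201, -0.0, 0.98], [0.001, -1.0, -0.0]]
force: [-2.8, -1.6, 1.5]
opening: 0.003
```

jog_arm:
  steps:
    - {"delta_pos": [0,0,0],"fingers": 0,"turn": 0}
    - {"delta_pos": [0,0,0],"fingers": 0,"turn": 0}

```text
time_s: 10.67
position: [0.5621, -0.0108, 0.0698]
tcp_rot: [[0.979, 0.001, 0.202], [-0.202, 0.0, 0.979], [0.001, -1.0, 0.0]]
force: [-0.1, -0.9, 0.4]
opening: 0.006
```

jog_arm:
  steps:
    - {"delta_pos": [-1,-5,0],"fingers": 0,"turn": 0}
    - {"delta_pos": [-2,-8,0],"fingers": 0,"turn": 0}
    - {"delta_pos": [-2,-8,35],"fingers": 0,"turn": 0}
    - {"delta_pos": [-2,-8,70],"fingers": 0,"turn": 0}
    - {"delta_pos": [-2,-8,105],"fingers": 0,"turn": 0}
    - {"delta_pos": [5,18,120],"fingers": 0,"turn": 0}
    - {"delta_pos": [15,53,120],"fingers": 0,"turn": 0}
    - {"delta_pos": [25,88,120],"fingers": 0,"turn": 0}
    - {"delta_pos": [35,123,120],"fingers": 0,"turn": 0}
    - {"delta_pos": [45,158,120],"fingers": 0,"turn": 0}
    - {"delta_pos": [55,193,120],"fingers": 0,"turn": 0}
    - {"delta_pos": [65,228,120],"fingers": 0,"turn": 0}
    - {"delta_pos": [65,228,120],"fingers": 0,"turn": 0}
    - {"delta_pos": [65,228,120],"fingers": 0,"turn": 0}

```text
time_s: 11.83
position: [0.6268, 0.2188, 0.189]
tcp_rot: [[0.98, 0.0, 0.198], [-0.198, 0.0, 0.98], [0.0, -1.0, 0.0]]
force: [-0.5, -0.1, -1.7]
opening: 0.006
```

```bash
python3 - <<'E'
from h import *
print(read_state()['position'])
for c in ['top']:
    im=capture(c); u=proj([.595,.05,.04],c).astype(int)
    a=im[u[1]-35:u[1]+35,u[0]-60:u[0]+40][:,:,::-1];cv2.imwrite(f'pics/{c}5.png',cv2.resize(a,None,fx=7,fy=7,interpolation=2))
    m=red(im);u=proj([.575,0,.05],c).astype(int)
    mm=np.zeros_like(m);mm[u[1]-20:u[1]+20,u[0]-20:u[0]+20]=1
    v,uu=np.nonzero(m&mm);print(len(v),atz((uu.mean(),v.mean()),c,.066))
    g=im.max(axis=2);m=(g<55)
    u=proj([.583,-.002,.04],'top')
    Y,X=np.mgrid[:480,:640];m&=np.hypot(X-u[0],Y-u[1])<22
    n,l,st,ce=cv2.connectedComponentsWithStats(m.astype(np.uint8))
    for k in range(1,n):
        if st[k,4]<30: continue
        W=np.array([atz(p,'top',.04)[:2] for p in np.argwhere(l==k)[:,::-1].astype(float)])
        w,v=np.linalg.eigh(np.cov(W.T));d=v[:,1];print(st[k,4],W.mean(0),np.degrees(np.arctan2(d[1],d[0]))%180)
E
```

```text
[0.62683556 0.21882854 0.18900088]
12 [0.56203681 0.00706584 0.066     ]
129 [ 0.59923966 -0.00634813] 71.2998345417185
90 [0.56587136 0.00557511] 70.463764927084
```

View pics/top5.png

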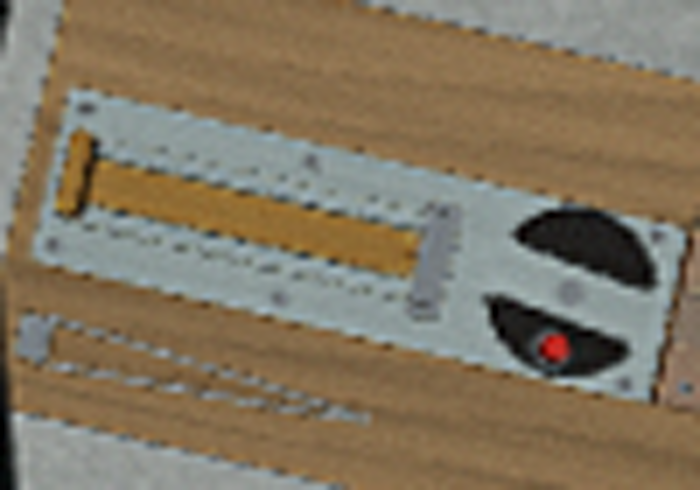

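jog_arm:
  steps:
    - {"delta_pos": [-8,-30,0],"fingers": 0,"turn": 0}
    - {"delta_pos": [-18,-65,0],"fingers": 0,"turn": 0}
    - {"delta_pos": [-28,-100,0],"fingers": 0,"turn": 0}
    - {"delta_pos": [-38,-135,0],"fingers": 0,"turn": 0}
    - {"delta_pos": [-48,-165,0],"fingers": 0,"turn": 0}
    - {"delta_pos": [-54,-184,0],"fingers": 0,"turn": 0}
    - {"delta_pos": [-54,-184,-35],"fingers": 0,"turn": 0}
    - {"delta_pos": [-54,-184,-70],"fingers": 0,"turn": 0}
    - {"delta_pos": [-54,-184,-100],"fingers": 0,"turn": 0}
    - {"delta_pos": [-54,-184,-120],"fingers": 0,"turn": 0}
    - {"delta_pos": [-54,-184,-120],"fingers": 0,"turn": 0}
    - {"delta_pos": [-55,-188,-120],"fingers": 0,"turn": 0}
    - {"delta_pos": [-56,-192,-120],"fingers": 0,"turn": 0}
    - {"delta_pos": [-56.5,-195,-120],"fingers": 0,"turn": 0}
    - {"delta_pos": [-57,-197,-120],"fingers": 0,"turn": 0}
    - {"delta_pos": [-57.5,-198.5,-120],"fingers": 0,"turn": 0}
    - {"delta_pos": [-57.5,-199.5,-120],"fingers": 0,"turn": 0}
    - {"delta_pos": [-57.5,-199.5,-120],"fingers": 0,"turn": 0}
    - {"delta_pos": [-57.5,-199.5,-120],"fingers": 0,"turn": 0}
    - {"delta_pos": [-57.5,-199.5,-120],"fingers": 0,"turn": 0}

```text
time_s: 13.55
position: [0.5696, 0.0177, 0.0697]
tcp_rot: [[0.98, 0.001, 0.201], [-0.201, -0.0, 0.98], [0.001, -1.0, -0.0]]
force: [-0.1, 2.2, 1.1]
opening: 0.002
```

jog_arm:
  steps:
    - {"delta_pos": [2,10,0],"fingers": 0,"turn": 0}
    - {"delta_pos": [2,12,30],"fingers": 0,"turn": 0}
    - {"delta_pos": [2,12,70],"fingers": 0,"turn": 0}
    - {"delta_pos": [10,40,100],"fingers": 0,"turn": 0}
    - {"delta_pos": [20,75,120],"fingers": 0,"turn": 0}
    - {"delta_pos": [30,110,120],"fingers": 0,"turn": 0}
    - {"delta_pos": [40,145,120],"fingers": 0,"turn": 0}
    - {"delta_pos": [50,180,120],"fingers": 0,"turn": 0}
    - {"delta_pos": [57,200,120],"fingers": 0,"turn": 0}
    - {"delta_pos": [57,200,120],"fingers": 0,"turn": 0}
    - {"delta_pos": [57,200,120],"fingers": 0,"turn": 0}

```text
time_s: 14.47
position: [0.6256, 0.219, 0.1887]
tcp_rot: [[0.98, -0.001, 0.198], [-0.198, -0.001, 0.98], [-0.001, -1.0, -0.001]]
force: [-0.3, -0.6, 0.4]
opening: 0.006
```

```bash
python3 - <<'E'
from h import *
print(read_state()['position'])
for c in ['top']:
    im=capture(c); u=proj([.595,.05,.04],c).astype(int)
    a=im[u[1]-35:u[1]+35,u[0]-60:u[0]+40][:,:,::-1];cv2.imwrite(f'pics/{c}6.png',cv2.resize(a,None,fx=7,fy=7,interpolation=2))
    m=red(im);u=proj([.575,0,.05],c).astype(int)
    mm=np.zeros_like(m);mm[u[1]-20:u[1]+20,u[0]-20:u[0]+20]=1
    v,uu=np.nonzero(m&mm);print(len(v),atz((uu.mean(),v.mean()),c,.066))
    g=im.max(axis=2);m=(g<55)
    u=proj([.583,-.002,.04],'top')
    Y,X=np.mgrid[:480,:640];m&=np.hypot(X-u[0],Y-u[1])<22
    n,l,st,ce=cv2.connectedComponentsWithStats(m.astype(np.uint8))
    for k in range(1,n):
        if st[k,4]<30: continue
        W=np.array([atz(p,'top',.04)[:2] for p in np.argwhere(l==k)[:,::-1].astype(float)])
        w,v=np.linalg.eigh(np.cov(W.T));d=v[:,1];print(st[k,4],W.mean(0),np.degrees(np.arctan2(d[1],d[0]))%180)
E
```

```text
[0.62558947 0.21903613 0.18874754]
13 [0.56122619 0.00441587 0.066     ]
129 [ 0.59963756 -0.00464993] 76.39395475136156
93 [0.56508518 0.00400328] 77.17899424314955
```

View pics/top6.png

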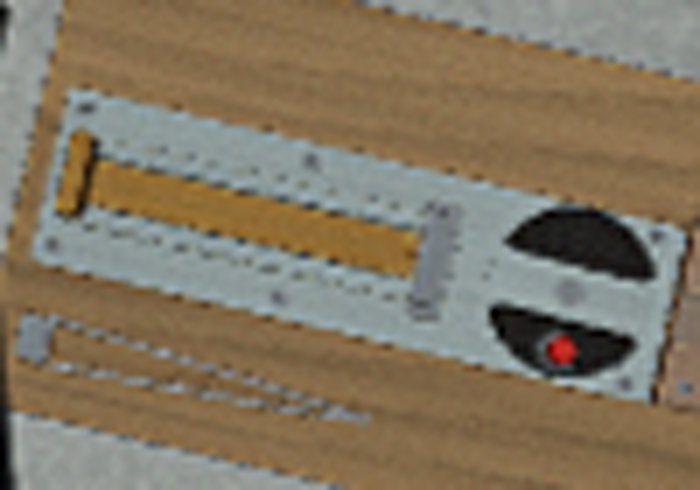

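The slot now measures about 77° against the bar's roughly 78°, so it is lined up. Next I'll lower behind the thumb plate and push.

jog_arm:
  steps:
    - {"delta_pos": [1,4,-35],"fingers": 0,"turn": 0}
    - {"delta_pos": [1,4,-70],"fingers": 0,"turn": 0}
    - {"delta_pos": [1,4,-100],"fingers": 0,"turn": 0}
    - {"delta_pos": [1,4,-120],"fingers": 0,"turn": 0}
    - {"delta_pos": [1,4,-127],"fingers": 0,"turn": 0}
    - {"delta_pos": [0,0,-127],"fingers": 0,"turn": 0}
    - {"delta_pos": [-1,-6,-127],"fingers": 0,"turn": 0}
    - {"delta_pos": [-2.5,-12,-127],"fingers": 0,"turn": 0}
    - {"delta_pos": [-3.7,-18,-127],"fingers": 0,"turn": 0}
    - {"delta_pos": [-5,-24,-127],"fingers": 0,"turn": 0}
    - {"delta_pos": [-6,-30,-127],"fingers": 0,"turn": 0}
    - {"delta_pos": [-7.4,-36,-127],"fingers": 0,"turn": 0}
    - {"delta_pos": [-8.6,-42,-127],"fingers": 0,"turn": 0}
    - {"delta_pos": [-10,-48,-127],"fingers": 0,"turn": 0}
    - {"delta_pos": [-11,-54,-127],"fingers": 0,"turn": 0}
    - {"delta_pos": [-12.3,-60,-127],"fingers": 0,"turn": 0}
    - {"delta_pos": [-12.3,-60,-127],"fingers": 0,"turn": 0}

```text
time_s: 15.93
position: [0.6137, 0.1561, 0.0624]
tcp_rot: [[0.979, -0.001, 0.202], [-0.202, -0.001, 0.979], [-0.001, -1.0, -0.001]]
force: [-0.5, 0.0, -0.2]
opening: 0.002
```

```bash
cat > look.py <<'E'
from h import *
import sys
s=read_state();print(s['time_s'],s['position'],s['force'])
im=capture('scene'); u=proj([.595,.08,.05],'scene').astype(int)
a=im[u[1]-45:u[1]+30,u[0]-65:u[0]+65][:,:,::-1];cv2.imwrite(sys.argv[1],cv2.resize(a,None,fx=6,fy=6,interpolation=2))
E
python3 look.py pics/p7.png
```

```text
15.9333 [0.6136887  0.15611442 0.06243233] [-0.49060588  0.03344241 -0.18730177]
```

View pics/p7.png

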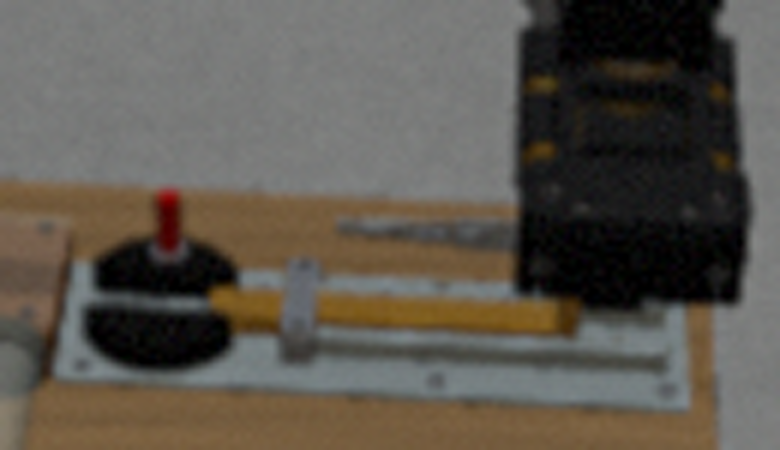

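jog_arm:
  steps:
    - {"delta_pos": [-0.8,-4,0],"fingers": 0,"turn": 0}
    - {"delta_pos": [-1.6,-8,0],"fingers": 0,"turn": 0}
    - {"delta_pos": [-2.5,-12,0],"fingers": 0,"turn": 0}
    - {"delta_pos": [-3.3,-16,0],"fingers": 0,"turn": 0}
    - {"delta_pos": [-4.1,-20,0],"fingers": 0,"turn": 0}
    - {"delta_pos": [-4.9,-24,0],"fingers": 0,"turn": 0}

```text
time_s: 16.48
position: [0.6084, 0.1333, 0.0622]
tcp_rot: [[0.979, -0.001, 0.201], [-0.201, 0.0, 0.979], [-0.001, -1.0, -0.0]]
force: [0.5, 1.7, -0.4]
opening: 0.008
```

jog_arm:
  steps:
    - {"delta_pos": [-1,-5,0],"fingers": 0,"turn": 0}
    - {"delta_pos": [-2,-10,0],"fingers": 0,"turn": 0}
    - {"delta_pos": [-3,-15,0],"fingers": 0,"turn": 0}
    - {"delta_pos": [-4.1,-20,0],"fingers": 0,"turn": 0}
    - {"delta_pos": [-5.1,-25,0],"fingers": 0,"turn": 0}
    - {"delta_pos": [-6.1,-30,0],"fingers": 0,"turn": 0}
    - {"delta_pos": [-7.2,-35,0],"fingers": 0,"turn": 0}
    - {"delta_pos": [-8.2,-40,0],"fingers": 0,"turn": 0}
    - {"delta_pos": [-9.2,-45,0],"fingers": 0,"turn": 0}
    - {"delta_pos": [-10.2,-50,0],"fingers": 0,"turn": 0}

```text
time_s: 17.32
position: [0.5986, 0.0831, 0.0626]
tcp_rot: [[0.979, -0.001, 0.201], [-0.201, 0.0, 0.979], [-0.0, -1.0, -0.0]]
force: [-0.9, 3.3, 0.3]
opening: 0.006
```

```bash
python3 look.py pics/p8.png
```

```text
17.3167 [0.59860074 0.0830621  0.06255323] [-0.94233367  3.26730205  0.34455989]
```

View pics/p8.png

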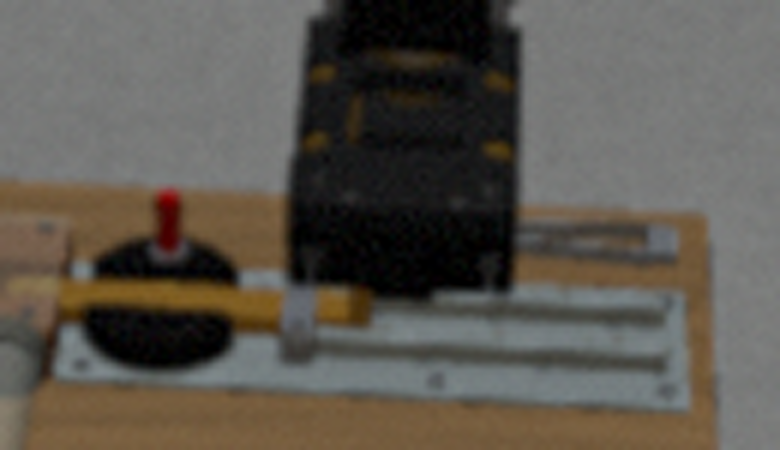

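jog_arm:
  steps:
    - {"delta_pos": [-0.6,-3,0],"fingers": 0,"turn": 0}
    - {"delta_pos": [-1.2,-6,0],"fingers": 0,"turn": 0}
    - {"delta_pos": [-1.6,-8,0],"fingers": 0,"turn": 0}
    - {"delta_pos": [-1.6,-8,0],"fingers": 0,"turn": 0}

```text
time_s: 17.7
position: [0.5976, 0.0749, 0.0627]
tcp_rot: [[0.98, 0.001, 0.201], [-0.201, -0.001, 0.98], [0.001, -1.0, -0.0]]
force: [-0.4, 0.5, -0.2]
opening: 0.004
```

jog_arm:
  steps:
    - {"delta_pos": [-0.3,-1.5,0],"fingers": 0,"turn": 0}
    - {"delta_pos": [-0.5,-2.5,0],"fingers": 0,"turn": 0}

```text
time_s: 17.87
position: [0.5975, 0.0736, 0.0627]
tcp_rot: [[0.979, 0.002, 0.202], [-0.202, 0.001, 0.979], [0.001, -1.0, 0.002]]
force: [0.2, 7.4, -0.0]
opening: 0.005
```

jog_arm:
  steps:
    - {"delta_pos": [-0.2,-1,0],"fingers": 0,"turn": 0}
    - {"delta_pos": [-0.3,-1.5,0],"fingers": 0,"turn": 0}
    - {"delta_pos": [-0.3,-1.5,0],"fingers": 0,"turn": 0}

```text
time_s: 18.12
position: [0.5974, 0.0736, 0.0628]
tcp_rot: [[0.979, 0.002, 0.203], [-0.203, 0.003, 0.979], [0.002, -1.0, 0.004]]
force: [1.7, 8.6, -0.5]
opening: 0.008
```

jog_arm:
  steps:
    - {"delta_pos": [-0.2,-1,0],"fingers": 0,"turn": 0}
    - {"delta_pos": [-0.4,-2,0],"fingers": 0,"turn": 0}
    - {"delta_pos": [-0.4,-2,0],"fingers": 0,"turn": 0}

```text
time_s: 18.37
position: [0.5974, 0.0734, 0.0628]
tcp_rot: [[0.979, 0.004, 0.204], [-0.204, 0.006, 0.979], [0.002, -1.0, 0.007]]
force: [2.5, 15.1, -0.7]
opening: 0.006
```

jog_arm:
  steps:
    - {"delta_pos": [1,8,0],"fingers": 0,"turn": 0}
    - {"delta_pos": [4,18,0],"fingers": 0,"turn": 0}
    - {"delta_pos": [4,20,35],"fingers": 0,"turn": 0}
    - {"delta_pos": [4,20,75],"fingers": 0,"turn": 0}
    - {"delta_pos": [4,20,115],"fingers": 0,"turn": 0}
    - {"delta_pos": [4,40,150],"fingers": 0,"turn": 0}
    - {"delta_pos": [-10,75,170],"fingers": 0,"turn": 0}
    - {"delta_pos": [-25,110,190],"fingers": 0,"turn": 0}
    - {"delta_pos": [-40,145,200],"fingers": 0,"turn": 0}
    - {"delta_pos": [-50,180,200],"fingers": 0,"turn": 0}
    - {"delta_pos": [-50,200,200],"fingers": 0,"turn": 0}
    - {"delta_pos": [-50,200,200],"fingers": 0,"turn": 0}
    - {"delta_pos": [-50,200,200],"fingers": 0,"turn": 0}
    - {"delta_pos": [-50,200,200],"fingers": 0,"turn": 0}

```text
time_s: 19.53
position: [0.5462, 0.2688, 0.2623]
tcp_rot: [[0.98, -0.0, 0.201], [-0.201, -0.001, 0.98], [0.0, -1.0, -0.001]]
force: [0.1, -0.3, -0.1]
opening: 0.007
```

```bash
python3 look.py pics/p9.png; python3 - <<'E'
from h import *
im=capture('top');u=proj([.595,.05,.04],'top').astype(int)
a=im[u[1]-35:u[1]+35,u[0]-60:u[0]+50][:,:,::-1];cv2.imwrite('pics/top9.png',cv2.resize(a,None,fx=7,fy=7,interpolation=2))
cv2.imwrite('pics/top9f.png',im[:,:,::-1])
for c in ['top','scene']:
  if c=='scene':capture(c)
  P={}
  for t in ['bar_plate','disc_centre','bar_tip']:
    r=tip_of(t,c);print(c,t,[(np.round(d['position'],4).tolist(),round(d['confidence'],2)) for d in r[:1]])
    if r:P[t]=np.array(r[0]['position'][:2])
  if 'bar_plate' in P and 'disc_centre' in P: print(np.linalg.norm(P['bar_plate']-P['disc_centre']),(P['bar_plate']-[.5826,-.0012])@[-.201,-.98])
E
```

```text
19.5333 [0.54623775 0.26884862 0.26233576] [ 0.14012083 -0.29273187 -0.06002824]
top bar_plate [([0.5927, 0.0632, 0.0525], 0.83)]
top disc_centre [([0.582, -0.0043, 0.0412], 0.53)]
top bar_tip [([0.5682, -0.0679, 0.0302], 0.67)]
0.06834281235067811 -0.06514210000000001
scene bar_plate [([0.5958, 0.062, 0.0535], 0.51)]
scene disc_centre [([0.5789, 0.0011, 0.0383], 0.8)]
scene bar_tip []
0.06320142403458961 -0.0645892
```

View pics/top9.png

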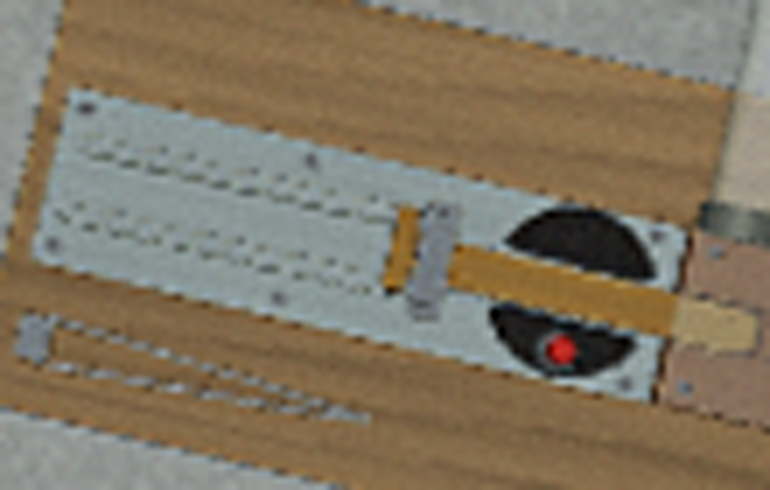

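View pics/top9f.png

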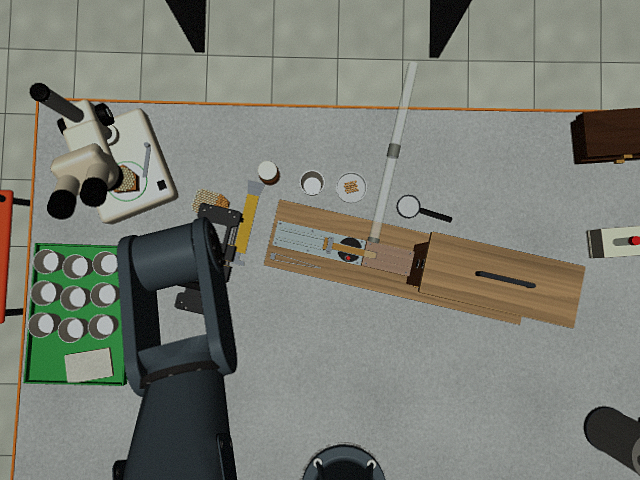

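The pictures show the bar through the slot with the plate against the bridge. The plate face is 63–68 mm from the pivot, where home is 66 mm. The loose items haven't moved and the arm is clear.

```bash
python3 -c "
from rig import *
print(hand_in())"
```

```text
the job is handed in; nothing more can be done
None
```

The hive's bee entrance is shut: the locking disc is lined up and the brass bar is fully home. I handed the job in at about 20 s with the arm clear and reading no contact force.

- **Disc:** I turned it by the red post to the 3.14 alignment. This took four pushes. The first stopped about 5° short, the second went about 6° too far, and the third, from the other side, came back about 7° too far. The last left it within about 2° of the bar.
- **Bar:** I pushed it by the thumb plate until it stopped hard. It did not move further as I raised the force to about 15 N.
- **Last checks:** The final picture shows the bar through the slot into the entrance block, with the plate up against the bridge. The plate face measured 63 to 68 mm from the pivot, depending on camera and method, where home is 66 mm. That spread is within the measuring error. The bar tip was found only in the top view, not in the scene camera.
- **Loose things:** In that picture they look unmoved. The arm partly hides the comb and the hive tool.

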